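Ballast the rocker deck, then unlatch its drive arm and hold it up

TASK

Get the small rocker rig ready for service: first drop each loose ballast ring over the post of its own colour so that it lies flat on the deck, and let go of it. Then grip the red latch tab on the drive arm's coupler, pull it sideways, away from the coupler, against its spring to free the coupler from the ball, and lift the coupler end about 6 cm clear of its seat. Finish while holding the arm raised and still (do not set it down or let go), and leave the beaker and the reagent bottle where they stand.

Things in the scene. Friction and masses are not known exactly. Their poses are not given: they have to be found in the camera images.
- rig: Rocker rig, fixed: aluminium deck 94 (x) x 410 (y) mm, top 18 mm above the bench, y = -195 to +215 mm. Origin on the bench under the ball stud, z up. Along its y axis: white drive unit (80 x 62 mm, 74 mm tall, centre y = -156 mm), ball stud (y = 0), blue post (y = +90 mm), orange post (y = +170 mm). Nothing on it is higher than 120 mm at the start.
- blue_post (a point): Foot of the blue post, on its axis at the deck top (18 mm above the bench). Post 14 mm diameter, 40 mm tall, tapered tip; a thin blue disc of 60 mm diameter marks its place on the deck.
- orange_post (a point): Foot of the orange post, same form as the blue one, with an orange disc.
- blue_ring: Loose blue ballast ring, about 0.11 kg: 52 mm outer diameter, 26 mm hole, 26 mm tall, lying flat on the bench. Origin at the centre of its underside. Seated on its post its underside is on the deck.
- orange_ring: Loose orange ballast ring, same form as the blue one.
- latch_tab (a point): Centre of the red upright latch tab, 35.5 mm to the rig's +x side of the ball: 14 mm thick (rig x), 24 mm wide (rig y), 40 mm tall (80 to 120 mm above the bench, arm down). The steel coupler's top (42 x 46 mm, over the ball) is at 75 mm: keep fingertips above 77 mm and close along the rig's x. Axes as the rig's, arm down. It moves with latch and arm; lifting it lifts the arm.
- latch (a joint): Latch travel, m: 0 shut, grows as the tab is pulled to the rig's +x, end stop 0.014. A spring pulls it back: 7 N at 0, 12 N at 0.014. Its blade grips under the ball and keeps the arm down until the travel is over 5 mm; pull 10 mm or so. Once the coupler is off the ball it may spring shut or stay pulled.
- drive_arm (a joint): Angle of the drive arm, rad: 0 with the coupler on the ball, grows as the coupler end is lifted (0.28 rad is 42 mm, 0.4 rad 58 mm of lift), stop 1.0. Its pivot axis runs along the rig's x, 98 mm above the bench at rig y = -150 mm, level with the tab, so the tab's path starts straight up; the tab turns with the arm. It falls back when let go; lifting at the tab takes about 3 N.
- beaker: Bystander: glass beaker, 52 mm diameter, 66 mm tall, left of the work. Origin at the centre of its base. Leave alone.
- reagent_bottle: Bystander: reagent bottle, 50 mm square, 139 mm tall, on the right. Origin at the centre of its base. Leave alone.
There are look-alikes about, which are no part of the job. Several things look just like the blue_ring: the one meant starts farthest to the robot's left.

How it is judged:
By the outcome, as a careful person would: the job done as asked, in the order asked, and still so for the second after the job is handed in, while the arm keeps its last pose, push and grip.
It also fails if it takes over 61 s, if anything falls off the work surface, if the arm or the gripper's body presses on something with over 40 N, if the wrist force passes 120 N, or if a joint passes its speed limit or range.

ROBOT

A 6-joint arm with a two-finger parallel gripper is mounted at the origin on the work surface; the furniture and walls round the work are solid. World frame = base frame: x ahead of the robot, y to its left, z up, the work surface at z = 0. Lengths are in m, angles in rad, forces in N, time in s.
With the tool pointing down it reaches from about 0.35 to 0.775 m from the base axis. Payload 7.3 kg.
Tool frame: the origin (TCP) lies at the very end of the fingers, on their centre line; the grasp point (between the pads) lies 19 mm behind it; z points along the fingers, x is the direction in which the jaws open and shut, and the axes are right-handed (so a half turn about z gives the same grasp; the last joint's range is limited). The gripper opens to 92 mm and grips with 3 to 60 N. Pads are 19 mm wide; open, the fingers measure 130 mm over their backs; the gripper's body (75 mm by 190 mm) begins 47 mm behind the grasp point.
Start: joints at [-0.146, 0.342, 1.524, -0, 1.275, -0.146], TCP at [0.525, 0, 0.227] pointing down, gripper open.
Joint ranges: [-2.53, 2.53], [-0.77, 2.02], [0.04, 2.7], [-1, 4.14], [0.28, 2.66], [-3.11, 3.11]. Speed limits (rad/s): [2.57, 2.57, 3.14, 3.14, 3.14, 3.14].

INTERFACE

Orientations are given as [roll, pitch, yaw] about the fixed x, y, z axes, in that order (R = Rz(yaw) Ry(pitch) Rx(roll)).
In Python, from cell import robot, read_camera, nets gives the robot as it stands. The module is installed in compiled form; this text tells all that it offers.
- The arm moves only by the tool carry_out, never from a script. Its arguments are lists of equal length, an entry for each row: "translation": the shift along the tool's x, y, z in m, a list of three; "turn": the turn, a rotation vector about the tool's x, y, z in rad, a list of three; "gripper": the gripper's target within -1 to 1 (shut at 1, half-way at 0, fully open at -1). A call has 1 to 10 rows; each row shifts and turns the commanded pose from where the row before left it, along the tool's axes as they then stand; what a row does not reach is not made up. A row lasts 1/10 s, in which the tool goes at most 50 mm and 8.59 degrees, less where a joint would pass 70% of its speed; a pose out of reach is approached as far as the arm can. A call with a gripper value outside its range is refused whole. The fingers move at their own pace and stop on an object; "squeeze" is the grip in N (left out, the last holds). Time passes only in rows, so rows that do not move let the fingers close. It gives the time, the measured TCP pose, the force and the opening at its end, in the units of the state.
- robot.observe(): the state, without advancing time (a new reading comes with each control period).
- read_camera(name): name is "scene" or "side" or "wrist"; returns a dict with "img" (384x512x3 uint8, red, green, blue), "fx", "fy", "cx", "cy" (pixels), "distortion" ([k1, k2, p1, p2, k3] as OpenCV has them; the pictures are not rectified), "world_from_camera" (4x4, takes a point from camera to world coordinates). Camera axes: x right, y down, z forward; pixel columns grow to the right and rows downward; lengths in m; the calibration is good to about 2 mm. A picture is of the moment at which its call begins. There is no depth.
- robot.hand_in(): hands the job in, once; it reports no verdict.
Trained networks look in a picture, given as the dict that the camera call returned (one of the last four; its "shot" number tells which), for a name from the list of things; names that differ only in an ending like _2 or _b are one class to them, and where a whole thing is asked for, a point or a joint stands for the part that bears it (a point fixed in the world has none). Each returns a list of dicts, best first, with "score" (0 to 1); they miss things now and then, are a little off and sometimes report something else, mostly with a low value. They report only what shows in the picture. A call takes as long as a camera call. They do not tell look-alikes from the thing itself.
- nets.regions_of(picture, name): "region" (384x512 bool, what is visible of it) and "pixel" ([column, row] in pixels, amid what is visible of it).
- nets.tip_of(picture, name): "pixel" ([column, row] in pixels: a listed point, or the origin of a listed thing).
The state is a dict: "time": time; "qpos": joint angles; "qvel": joint speeds; "joint_efforts": joint torques, N m; "tool_pos": TCP position; "tool_rot": TCP orientation; "contact_force": force on the tool from outside, world axes, zero at the start; "torque": the same for the moment, N m; "opening": finger opening in m.
Only numpy, scipy, OpenCV 4.12 (cv2) and the standard library are available. Lean on these libraries where they do the work, as an engineer would, in place of code of your own. Each camera call takes 0.05 s, during which the arm holds its last target. There are 200 camera calls.

## Working session

There is one attempt and no reset: what is moved stays moved. The work goes in short steps, Python scripts to look and compute and a tool call to move; the robot and the scene stay as the last step left them, time stands still between calls to the robot, and variables do not carry over. Pictures are saved under pics/ and viewed, about 8 in all and at most 12, crops included, and the job is handed in when it is done.

Besides the shell and the picture viewer there is one more tool, called in YAML: its name, and indented under it one key for each argument. carry_out: Moves the arm, as the interface text tells. Its arguments: {"type":"object","properties":{"translation":{"type":"array","items":{"type":"array","items":{"type":"number"}}},"turn":{"type":"array","items":{"type":"array","items":{"type":"number"}}},"gripper":{"type":"array","items":{"type":"number"}},"squeeze":{"type":"number"}},"required":["translation","turn","gripper"]}

```bash
mkdir -p pics
cat > h.py <<'E'
import numpy as np, cv2
from cell import robot, read_camera, nets
def ray(p,px):
    K=np.array([[p['fx'],0,p['cx']],[0,p['fy'],p['cy']],[0,0,1.]])
    u=cv2.undistortPoints(np.array([[px]],float),K,np.array(p['distortion'],float))[0,0]
    T=np.array(p['world_from_camera']); return T[:3,3],T[:3,:3]@np.array([u[0],u[1],1.])
def at(p,px,z):
    o,d=ray(p,px); return o+d*(z-o[2])/d[2]
def proj(p,X):
    T=np.linalg.inv(np.array(p['world_from_camera'])); K=np.array([[p['fx'],0,p['cx']],[0,p['fy'],p['cy']],[0,0,1.]])
    return cv2.projectPoints(np.array(X,float).reshape(-1,3),cv2.Rodrigues(T[:3,:3])[0],T[:3,3],K,np.array(p['distortion'],float))[0][:,0]
def save(p,n,f=1,crop=None):
    im=p['img'][:,:,::-1]
    if crop: im=im[crop[1]:crop[3],crop[0]:crop[2]]
    cv2.imwrite('pics/'+n,cv2.resize(im,None,fx=f,fy=f,interpolation=cv2.INTER_CUBIC))
Z=dict(blue_ring=0,orange_ring=0,blue_post=.018,orange_post=.018,latch_tab=.1,rig=0,beaker=0,reagent_bottle=0)
def look(c,names=Z):
    p=read_camera(c); print(c,'cam',np.round(np.array(p['world_from_camera'])[:3,3],3))
    for n in names:
        for r in nets.tip_of(p,n): 
            if r['score']>.2: print(n,round(r['score'],2),np.round(r['pixel']),np.round(at(p,r['pixel'],Z[n]),4))
    return p
E
python3 - <<'E'
from h import *
for c in ['scene','side']:
    save(look(c),c+'0.png',1.5)
print(robot.observe())
E
```

```text
scene cam [-0.337  0.672  0.886]
blue_ring 0.55 [257. 228.] [ 0.3822  0.0343 -0.    ]
blue_ring 0.54 [212. 239.] [0.4451 0.1854 0.    ]
orange_ring 0.57 [167. 239.] [0.5454 0.3005 0.    ]
beaker 0.7 [158. 282.] [0.4027 0.4147 0.    ]
reagent_bottle 0.75 [343. 184.] [ 0.3486 -0.4045 -0.    ]
side cam [-0.071  1.193  1.019]
blue_ring 0.75 [265. 244.] [0.3702 0.0552 0.    ]
blue_ring 0.66 [230. 262.] [0.4371 0.1783 0.    ]
orange_ring 0.65 [173. 280.] [0.5578 0.3164 0.    ]
blue_post 0.91 [260. 172.] [ 0.5432 -0.3239  0.018 ]
blue_post 0.73 [267. 190.] [ 0.4723 -0.2113  0.018 ]
orange_post 0.79 [259. 163.] [ 0.5734 -0.3854  0.018 ]
latch_tab 0.56 [274. 166.] [ 0.4608 -0.2525  0.1   ]
rig 0.79 [266. 191.] [ 0.4837 -0.2337  0.    ]
beaker 0.64 [201. 314.] [0.4192 0.4015 0.    ]
reagent_bottle 0.89 [317. 170.] [ 0.3506 -0.4497  0.    ]
{'time': 0.9, 'qpos': array([-1.45965871e-01,  3.41981240e-01,  1.52410198e+00, -3.65851388e-05,
        1.27538017e+00, -1.45999890e-01]), 'qvel': array([-6.67424609e-04, -4.48513089e-05,  9.56486427e-04, -1.60026497e-03,
       -7.55602725e-04,  1.67694553e-04]), 'joint_efforts': array([ 6.76173313e-04, -4.31125546e+01, -2.44476485e+01,  7.16317096e-02,
        4.82827483e-02, -1.09905949e-05]), 'tool_pos': array([5.25022569e-01, 2.56054867e-05, 2.26749562e-01]), 'tool_rot': array([ 3.14153922e+00, -1.22801333e-04,  4.46706021e-05]), 'contact_force': array([-0.04954795,  0.40763684, -0.32598304]), 'torque': array([-0.03858733, -0.0023964 , -0.0320736 ]), 'opening': 0.09174517656303353}
```

View pics/scene0.png

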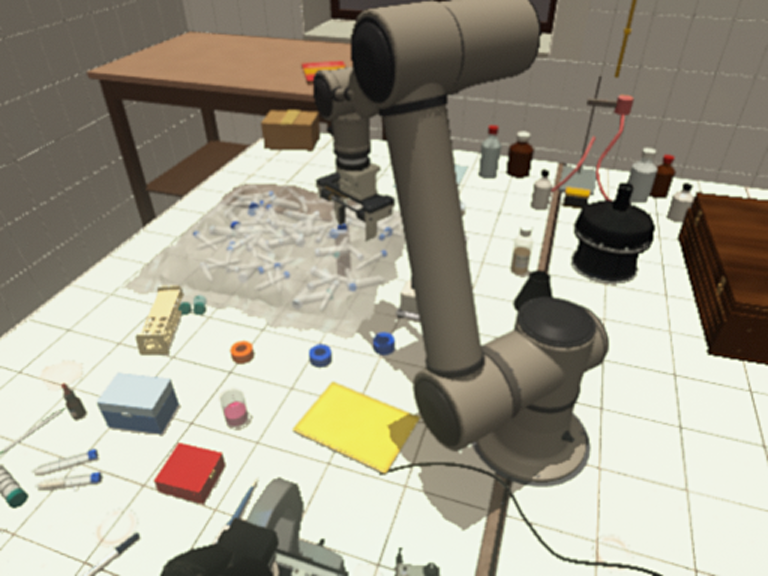

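View pics/side0.png

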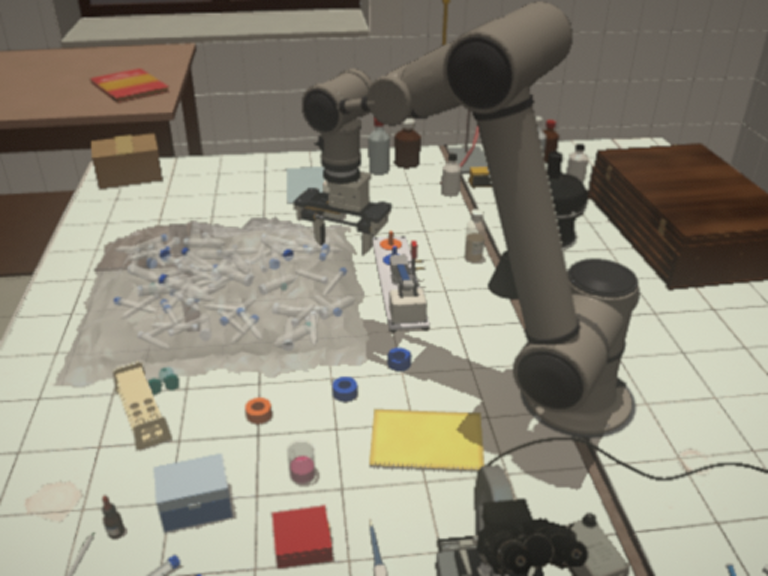

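Candidates for the blue ring (scene picture pixels): (257,228) at y≈0.04 and (212,239) at y≈0.18. The latter is farther left, so I choose it. The orange ring is at (167,239). The rig lies ahead-right, with the ball near (0.48,-0.23). I'll move over the rings for a close look.

carry_out:
  translation:
    - [-0.006, -0.04, -0.012]
    - [-0.006, -0.04, -0.012]
    - [-0.006, -0.04, -0.012]
    - [-0.006, -0.04, -0.012]
    - [-0.006, -0.04, -0.012]
    - [-0.006, -0.04, -0.012]
    - [0, 0, 0]
  turn:
    - [0, 0, 0]
    - [0, 0, 0]
    - [0, 0, 0]
    - [0, 0, 0]
    - [0, 0, 0]
    - [0, 0, 0]
    - [0, 0, 0]
  gripper: [-1, -1, -1, -1, -1, -1, -1]

```text
time: 1.6
tool_pos: [0.4884, 0.2444, 0.3004]
tool_rot: [-3.139, -0.003, 0.005]
contact_force: [0.9, 0.1, 0.2]
opening: 0.0921
```

Run:
```python
from h import *
p=look('wrist',['blue_ring','orange_ring'])
for n in ['blue_ring','orange_ring']:
    for r in nets.regions_of(p,n):
        if r['score']>.2: print(n,r['score'],r['pixel'],at(p,r['pixel'],.018),r['region'].sum())
save(p,'w1.png',1.3); print(robot.observe()['tool_pos'],robot.observe()['time'])
```

```text
wrist cam [0.487 0.314 0.458]
blue_ring 0.62 [224. 198.] [0.4409 0.1779 0.    ]
orange_ring 0.96 [316. 107.] [0.569  0.3074 0.    ]
blue_ring 0.77 [216.5, 204.3] [0.43242639 0.17401676 0.018     ] 964
blue_ring 0.75 [180.0, 288.3] [0.37384674 0.04046577 0.018     ] 580
orange_ring 0.84 [325.2, 105.2] [0.57817463 0.31046973 0.018     ] 1159
[0.4890948  0.23890325 0.29823585] 1.85
```

View pics/w1.png

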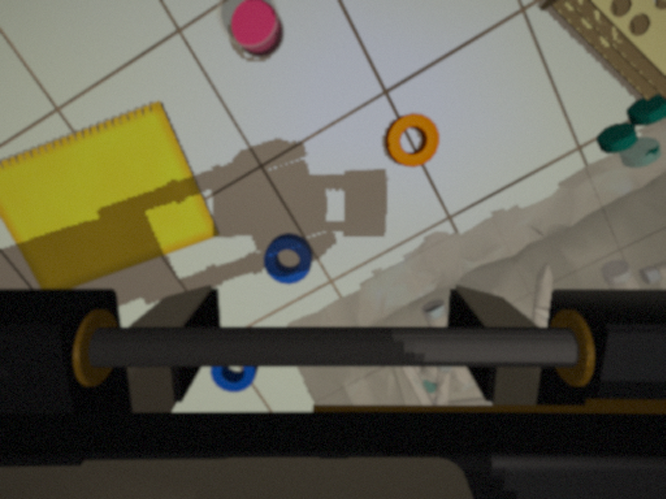

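The crop shows orange ring at (317,107) and the chosen blue at (222,198) in raw pixels. The other blue ring is further right, at (180,288). I'll measure by outline.

```bash
cat >> h.py <<'E'
from scipy.optimize import minimize
def fitring(p,reg,guess,z0=0.):
    """centre of ring (outer 52, tall 26, hole 26): match filled silhouette"""
    m=cv2.morphologyEx(reg.astype(np.uint8),cv2.MORPH_CLOSE,np.ones((3,3)))
    cs=cv2.findContours(m,cv2.RETR_EXTERNAL,cv2.CHAIN_APPROX_NONE)[0]
    c=max(cs,key=cv2.contourArea); h=cv2.convexHull(c)
    M=np.zeros(m.shape,np.uint8); cv2.fillPoly(M,[h],1)
    a=np.linspace(0,2*np.pi,60)
    def sil(x,y):
        P=[[x+.026*np.cos(t),y+.026*np.sin(t),z] for z in(z0,z0+.026) for t in a]
        q=proj(p,P); S=np.zeros(m.shape,np.uint8)
        cv2.fillConvexPoly(S,(cv2.convexHull(q.astype(np.float32))*16).astype(np.int32),1,shift=4); return S
    f=lambda v: (sil(*v)!=M).sum()/M.sum()
    r=minimize(f,guess,method='Nelder-Mead',options=dict(initial_simplex=[guess,[guess[0]+.006,guess[1]],[guess[0],guess[1]+.006]],xatol=2e-4))
    return r.x,r.fun
E
python3 - <<'E'
from h import *
p=read_camera('wrist')
hsv=cv2.cvtColor(p['img'],cv2.COLOR_RGB2HSV)
for n,lo,hi,g in(('blue',105,130,(.437,.176)),('orange',5,22,(.569,.307))):
    m=(hsv[...,0]>=lo)&(hsv[...,0]<=hi)&(hsv[...,1]>120)&(hsv[...,2]>40)
    c=proj(p,[*g,.013])[0]; yy,xx=np.mgrid[:384,:512]; m&=(np.hypot(xx-c[0],yy-c[1])<36)
    print(n,c,m.sum(),fitring(p,m,g))
print(proj(p,[robot.observe()['tool_pos'],[.489,.239,0],[.489,.239,.1]]))
E
```

```text
blue [220.39667471 198.14840511] 759 (array([0.44041949, 0.18246243]), np.float64(0.23976608187134502))
orange [317.94263438 102.37368357] 1030 (array([0.56600581, 0.30687455]), np.float64(0.11509715994020926))
[[258.16166744 239.82294211]
 [256.98494346 152.56912414]
 [257.11766385 166.26965481]]
```

carry_out:
  translation:
    - [-0.0097, 0.012, 0.0356]
    - [-0.0097, 0.012, 0.0356]
    - [-0.0097, 0.012, 0.0356]
    - [-0.0097, 0.012, 0.0356]
    - [-0.0097, 0.012, 0.0356]
    - [0, 0, 0]
  turn:
    - [0, 0, 0]
    - [0, 0, 0]
    - [0, 0, 0]
    - [0, 0, 0]
    - [0, 0, 0]
    - [0, 0, 0]
  gripper: [-1, -1, -1, -1, -1, -1]
  squeeze: 20

```text
time: 2.5
tool_pos: [0.4365, 0.1774, 0.117]
tool_rot: [3.139, 0.01, -0.003]
contact_force: [-0.0, 0.2, 0.9]
opening: 0.0918
```

```bash
cat >> h.py <<'E'
def ring(n,g,z0=0.,R=60):
    p=read_camera('wrist'); hsv=cv2.cvtColor(p['img'],cv2.COLOR_RGB2HSV)
    lo,hi=dict(blue=(100,132),orange=(4,24))[n]
    m=(hsv[...,0]>=lo)&(hsv[...,0]<=hi)&(hsv[...,1]>110)&(hsv[...,2]>30)
    c=proj(p,[*g,z0+.013])[0]; yy,xx=np.mgrid[:384,:512]; m&=(np.hypot(xx-c[0],yy-c[1])<R)
    print(n,c,m.sum(),fitring(p,m,g,z0)); o=robot.observe(); print(o['tool_pos'],o['tool_rot'],o['time']); return p
E
python3 - <<'E'
from h import *
p=ring('blue',(.4405,.179)); save(p,'w2.png',1.2)
r=nets.tip_of(p,'blue_ring')[0]; print(r['score'],r['pixel'],at(p,r['pixel'],0))
E
```

```text
blue [263.42161946 186.17237854] 2501 (array([0.4388699 , 0.18116573]), np.float64(0.1263975155279503))
[0.43939063 0.17868833 0.119709  ] [ 3.14058696e+00  4.36474927e-03 -2.48420023e-03] 2.55
0.97 [196.3, 310.5] [0.37595762 0.05100037 0.        ]
```

View pics/w2.png

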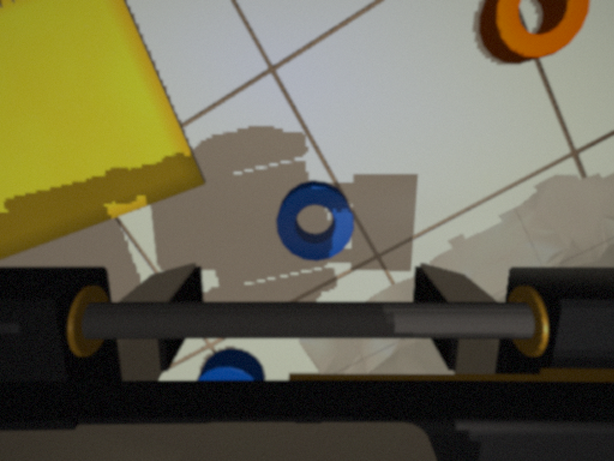

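carry_out:
  translation:
    - [0, -0.002, 0.035]
    - [0, 0, 0.035]
    - [0, 0, 0.03]
    - [0, 0, 0.014]
    - [0, 0, 0]
    - [0, 0, 0]
    - [0, 0, 0]
    - [0, 0, 0]
    - [0, 0, 0]
  turn:
    - [0, 0, 0]
    - [0, 0, 0]
    - [0, 0, 0]
    - [0, 0, 0]
    - [0, 0, 0]
    - [0, 0, 0]
    - [0, 0, 0]
    - [0, 0, 0]
    - [0, 0, 0]
  gripper: [-1, -1, -1, -1, -1, 1, 1, 1, 1]
  squeeze: 20

```text
time: 3.5
tool_pos: [0.4412, 0.1822, 0.0076]
tool_rot: [-3.141, -0.002, 0.0]
contact_force: [-0.1, -0.1, -0.3]
opening: 0.0645
```

carry_out:
  translation:
    - [0, 0, 0]
    - [0, 0, 0]
    - [0, 0, 0]
    - [0, 0, -0.02]
    - [0, 0, -0.04]
    - [0, 0, -0.04]
    - [0, 0, 0]
  turn:
    - [0, 0, 0]
    - [0, 0, 0]
    - [0, 0, 0]
    - [0, 0, 0]
    - [0, 0, 0]
    - [0, 0, 0]
    - [0, 0, 0]
  gripper: [1, 1, 1, 1, 1, 1, 1]

```text
time: 4.2
tool_pos: [0.4434, 0.1828, 0.111]
tool_rot: [-3.14, -0.009, 0.0]
contact_force: [0.7, 0.4, -1.2]
opening: 0.0519
```

carry_out:
  translation:
    - [0.006, 0.043, -0.02]
    - [0.006, 0.043, -0.02]
    - [0.006, 0.043, -0.02]
    - [0.006, 0.043, -0.02]
    - [0.006, 0.043, -0.02]
    - [0.006, 0.043, -0.02]
    - [0.006, 0.043, -0.02]
    - [0.006, 0.043, -0.02]
    - [0.006, 0.043, -0.02]
    - [0, 0, 0]
  turn:
    - [0, 0, 0]
    - [0, 0, 0]
    - [0, 0, 0]
    - [0, 0, 0]
    - [0, 0, 0]
    - [0, 0, 0]
    - [0, 0, 0]
    - [0, 0, 0]
    - [0, 0, 0]
    - [0, 0, -0.14]
  gripper: [1, 1, 1, 1, 1, 1, 1, 1, 1, 1]

```text
time: 5.2
tool_pos: [0.4954, -0.2105, 0.2875]
tool_rot: [3.138, -0.002, 0.137]
contact_force: [0.4, 0.3, -2.0]
opening: 0.052
```

carry_out:
  translation:
    - [0, 0, 0]
    - [0, 0, 0]
    - [0, 0, 0]
    - [0, 0, 0]
  turn:
    - [0, 0, -0.14]
    - [0, 0, -0.14]
    - [0, 0, -0.1]
    - [0, 0, 0]
  gripper: [1, 1, 1, 1]

```text
time: 5.6
tool_pos: [0.4942, -0.2049, 0.2852]
tool_rot: [-3.14, 0.001, 0.521]
contact_force: [-0.3, -0.2, -0.9]
opening: 0.052
```

Run:
```python
from h import *
o=robot.observe(); print(o['tool_pos'],o['tool_rot'],o['opening'],o['time'],o['qpos'])
p=look('wrist',['blue_post','orange_post','latch_tab','rig'])
save(p,'w3.png',1.5)
```

```text
[ 0.49423498 -0.20493311  0.28524319] [-3.13959614e+00  1.08738972e-03  5.20614398e-01] 0.052046546198558814 5.6 [-5.36373019e-01  3.23692190e-01  1.38838426e+00  3.46315152e-05
  1.43178937e+00 -1.05699117e+00]
wrist cam [ 0.459 -0.145  0.443]
blue_post 0.78 [245. 239.] [ 0.5377 -0.315   0.018 ]
orange_post 0.75 [242. 291.] [ 0.5736 -0.3882  0.018 ]
latch_tab 0.8 [205. 195.] [ 0.4586 -0.2577  0.1   ]
rig 0.8 [244. 174.] [ 0.4914 -0.2373  0.    ]
```

View pics/w3.png

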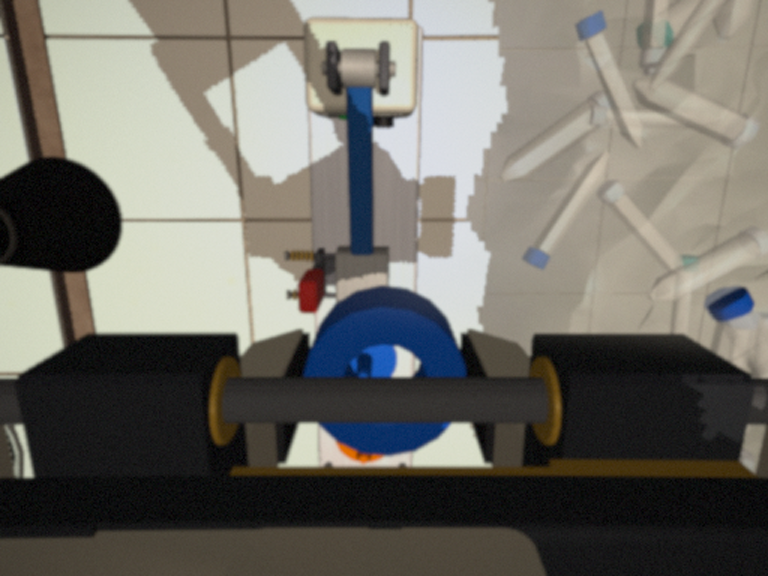

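Wrist view: the ring is held, and the rig is vertical in the picture with the red tab at raw (205,195) and blue post hidden behind the ring. The net points agree with the rig's dimensions (ball-blue 90.5 mm, blue-orange 81.5 mm). I'll go above the blue post.

carry_out:
  translation:
    - [-0.0057, 0.039, 0.02]
    - [-0.0057, 0.039, 0.02]
    - [-0.0057, 0.039, 0.02]
    - [0, 0, 0]
    - [0, 0, 0]
  turn:
    - [0, 0, 0]
    - [0, 0, 0]
    - [0, 0, 0]
    - [0, 0, 0]
    - [0, 0, 0]
  gripper: [1, 1, 1, 1, 1]

```text
time: 6.35
tool_pos: [0.5375, -0.3153, 0.2253]
tool_rot: [-3.139, 0.001, 0.518]
contact_force: [0.7, 0.2, 0.4]
opening: 0.0521
```

```bash
cat >> h.py <<'E'
def rigfit(P):
    """P: name->(x,y) world; rig pose (x,y,yaw) least squares"""
    L=dict(rig=(0,0),blue_post=(0,.09),orange_post=(0,.17),latch_tab=(.0355,0))
    from scipy.optimize import least_squares
    def w(v,l): c,s=np.cos(v[2]),np.sin(v[2]); return np.array([v[0]+c*l[0]-s*l[1],v[1]+s*l[0]+c*l[1]])
    r=least_squares(lambda v:np.concatenate([w(v,L[n])-P[n] for n in P]),[.49,-.237,np.pi+.5])
    print('rig',np.round(r.x,4),'yaw-pi',r.x[2]-np.pi,'res',np.round(r.fun,4))
    for n in L: print(n,np.round(w(r.x,L[n]),4))
    return r.x
def delta(X):
    from scipy.spatial.transform import Rotation as R
    o=robot.observe(); return R.from_euler('xyz',o['tool_rot']).inv().apply(np.array(X)-o['tool_pos'])
E
python3 - <<'E'
from h import *
o=robot.observe(); print(o['tool_pos'],o['tool_rot'],o['opening'],o['time'])
p=look('wrist',['blue_post','orange_post','latch_tab','rig'])
for r in nets.regions_of(p,'blue_ring')[:2]: print('held',r['score'],r['pixel'],r['region'].sum())
save(p,'w4.png',1.5)
T=o['tool_pos']; print('tcp',proj(p,T))
E
```

```text
[ 0.53748071 -0.31533332  0.22531441] [-3.13909442e+00  7.02267187e-04  5.17992124e-01] 0.05213823593671418 6.35
wrist cam [ 0.503 -0.255  0.383]
blue_post 0.84 [255. 165.] [ 0.5356 -0.3155  0.018 ]
orange_post 0.55 [254. 232.] [ 0.5751 -0.3877  0.018 ]
latch_tab 0.6 [216.  78.] [ 0.464 -0.255  0.1  ]
rig 0.83 [256.  86.] [ 0.4937 -0.2398  0.    ]
held 0.57 [255.5, 231.0] 5484
tcp [[257.45528935 240.2635169 ]]
```

View pics/w4.png

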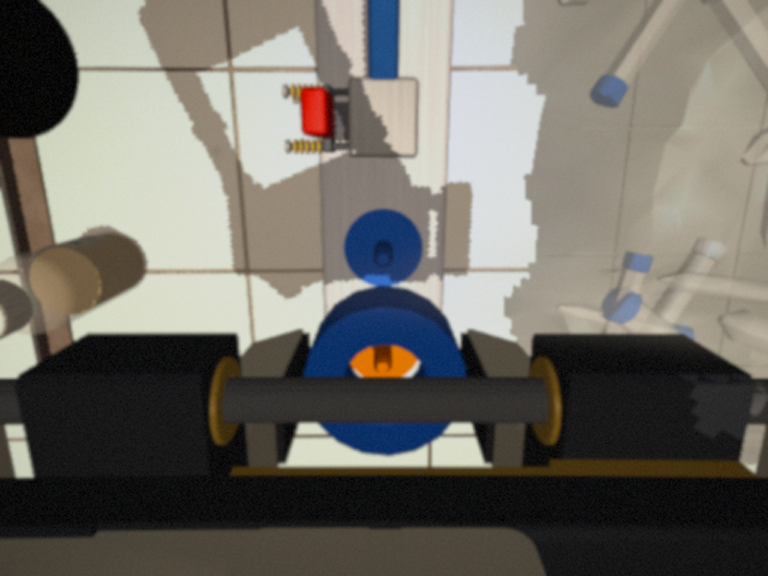

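Blue disc is centred at raw (255,165) → (0.536,-0.3155), and the held ring is centred on the TCP to ~1 mm. Lowering onto the post.

carry_out:
  translation:
    - [-0.0017, -0.001, 0.035]
    - [0, 0, 0.035]
    - [0, 0, 0.035]
    - [0, 0, 0.035]
    - [0, 0, 0.015]
    - [0, 0, 0.015]
    - [0, 0, 0.015]
    - [0, 0, 0.014]
    - [0, 0, 0]
  turn:
    - [0, 0, 0]
    - [0, 0, 0]
    - [0, 0, 0]
    - [0, 0, 0]
    - [0, 0, 0]
    - [0, 0, 0]
    - [0, 0, 0]
    - [0, 0, 0]
    - [0, 0, 0]
  gripper: [1, 1, 1, 1, 1, 1, 1, 1, 1]

```text
time: 7.55
tool_pos: [0.535, -0.314, 0.0262]
tool_rot: [-3.139, 0.001, 0.52]
contact_force: [-0.6, 0.5, -1.2]
opening: 0.0518
```

carry_out:
  translation:
    - [0, 0, 0]
    - [0, 0, 0]
    - [0, 0, 0]
    - [0, 0, 0]
    - [0, 0, 0]
    - [0, 0, -0.03]
    - [0, 0, -0.045]
    - [0, 0, -0.045]
    - [0, 0, -0.045]
    - [0, 0, -0.03]
  turn:
    - [0, 0, 0]
    - [0, 0, 0]
    - [0, 0, 0]
    - [0, 0, 0]
    - [0, 0, 0]
    - [0, 0, 0]
    - [0, 0, 0]
    - [0, 0, 0]
    - [0, 0, 0]
    - [0, 0, 0]
  gripper: [-1, -1, -1, -1, -1, -1, -1, -1, -1, -1]

```text
time: 8.55
tool_pos: [0.5364, -0.3154, 0.2268]
tool_rot: [3.137, -0.002, 0.52]
contact_force: [0.9, -0.3, 0.0]
opening: 0.0918
```

Run:
```python
from h import *
p=ring('blue',(.536,-.3155),.018); save(p,'w5.png',1.5)
```

```text
blue [256.11233205 166.32706087] 2033 (array([ 0.53359045, -0.31289321]), np.float64(0.03721604639922668))
[ 0.53783224 -0.31648004  0.2314598 ] [ 3.13059024 -0.00463013  0.52006642] 8.6
```

View pics/w5.png

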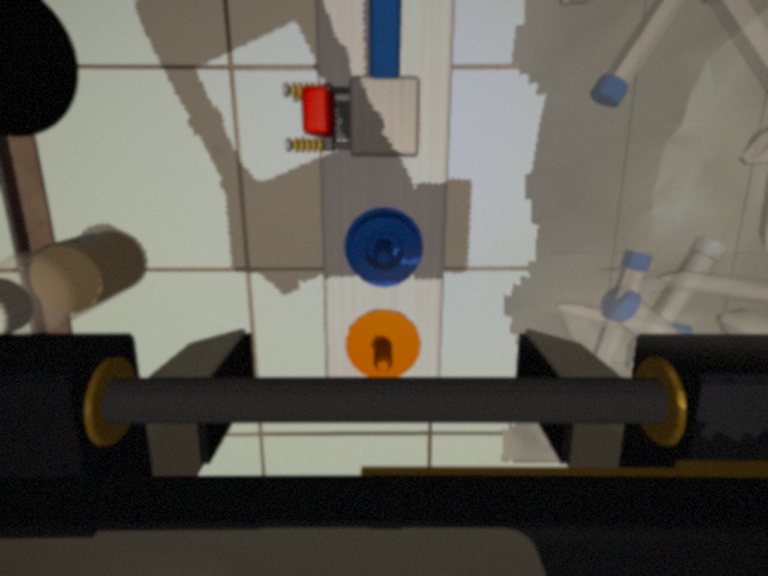

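carry_out:
  translation:
    - [0.0258, -0.0404, 0.005]
    - [0.0258, -0.0404, 0.005]
    - [0.0258, -0.0404, 0.005]
    - [0.0258, -0.0404, 0.005]
    - [0.0258, -0.0404, 0.005]
    - [0.0258, -0.0404, 0.005]
    - [0.0258, -0.0404, 0.005]
    - [0.0258, -0.0404, 0.005]
    - [0.0258, -0.0404, 0.005]
    - [0.0258, -0.0404, 0.005]
  turn:
    - [0, 0, 0]
    - [0, 0, 0]
    - [0, 0, 0]
    - [0, 0, 0]
    - [0, 0, 0]
    - [0, 0, 0]
    - [0, 0, 0]
    - [0, 0, 0]
    - [0, 0, 0]
    - [0, 0, 0]
  gripper: [-1, -1, -1, -1, -1, -1, -1, -1, -1, -1]

```text
time: 9.6
tool_pos: [0.5587, 0.1657, 0.1725]
tool_rot: [3.141, -0.0, 0.52]
contact_force: [1.4, -0.1, -0.1]
opening: 0.0916
```

carry_out:
  translation:
    - [0.0258, -0.0404, 0.005]
    - [0.0258, -0.0404, 0.005]
    - [0.0258, -0.0404, 0.005]
    - [0, 0, 0]
    - [0, 0, 0]
  turn:
    - [0, 0, 0]
    - [0, 0, 0]
    - [0, 0, 0]
    - [0, 0, 0]
    - [0, 0, 0]
  gripper: [-1, -1, -1, -1, -1]

```text
time: 10.1
tool_pos: [0.5653, 0.3085, 0.1569]
tool_rot: [3.141, 0.001, 0.522]
contact_force: [0.0, 0.2, 0.0]
opening: 0.0916
```

Run:
```python
from h import *
p=ring('orange',(.566,.307)); 
for r in nets.tip_of(p,'orange_ring')[:2]: print(r['score'],r['pixel'],at(p,r['pixel'],0))
for x in [(.568,.309,0),(.566,.307,0)]: print(delta(x))
```

```text
orange [256.95314184 179.4951311 ] 2050 (array([0.56682888, 0.30746886]), np.float64(0.07990506329113924))
[0.56566998 0.30726004 0.15731921] [3.14117710e+00 8.48021381e-04 5.20715920e-01] 10.15
0.77 [258.6, 174.4] [0.56638199 0.30962016 0.        ]
[ 0.00300061 -0.0011413   0.1576486 ]
[ 0.00027159 -0.000398    0.15764989]
```

Picture: the blue ring is seated around its post at raw (256,165), with the gripper open. The orange ring measured at (0.567,0.308). Picking it up.

carry_out:
  translation:
    - [0.001, 0, 0.04]
    - [0, 0, 0.04]
    - [0, 0, 0.04]
    - [0, 0, 0.021]
    - [0, 0, 0.01]
    - [0, 0, 0]
    - [0, 0, 0]
    - [0, 0, 0]
    - [0, 0, 0]
    - [0, 0, 0]
  turn:
    - [0, 0, 0]
    - [0, 0, 0]
    - [0, 0, 0]
    - [0, 0, 0]
    - [0, 0, 0]
    - [0, 0, 0]
    - [0, 0, 0]
    - [0, 0, 0]
    - [0, 0, 0]
    - [0, 0, 0]
  gripper: [-1, -1, -1, -1, -1, -1, 1, 1, 1, 1]

```text
time: 11.2
tool_pos: [0.5673, 0.3082, 0.0077]
tool_rot: [3.141, -0.002, 0.52]
contact_force: [-0.1, -0.1, 0.3]
opening: 0.0642
```

carry_out:
  translation:
    - [0, 0, 0]
    - [0, 0, 0]
    - [0, 0, 0]
    - [0, 0, 0]
    - [0, 0, -0.02]
    - [0, 0, -0.04]
    - [0, 0, -0.04]
    - [0, 0, -0.04]
    - [0, 0, -0.03]
    - [0, 0, 0]
  turn:
    - [0, 0, 0]
    - [0, 0, 0]
    - [0, 0, 0]
    - [0, 0, 0]
    - [0, 0, 0]
    - [0, 0, 0]
    - [0, 0, 0]
    - [0, 0, 0]
    - [0, 0, 0]
    - [0, 0, 0]
  gripper: [1, 1, 1, 1, 1, 1, 1, 1, 1, 1]

```text
time: 12.2
tool_pos: [0.5689, 0.3088, 0.1818]
tool_rot: [3.14, -0.009, 0.52]
contact_force: [1.0, 0.7, -1.3]
opening: 0.051
```

carry_out:
  translation:
    - [-0.0226, 0.0405, -0.0033]
    - [-0.0226, 0.0405, -0.0033]
    - [-0.0226, 0.0405, -0.0033]
    - [-0.0226, 0.0405, -0.0033]
    - [-0.0226, 0.0405, -0.0033]
    - [-0.0226, 0.0405, -0.0033]
    - [-0.0226, 0.0405, -0.0033]
    - [-0.0226, 0.0405, -0.0033]
    - [-0.0226, 0.0405, -0.0033]
    - [-0.0226, 0.0405, -0.0033]
  turn:
    - [0, 0, 0]
    - [0, 0, 0]
    - [0, 0, 0]
    - [0, 0, 0]
    - [0, 0, 0]
    - [0, 0, 0]
    - [0, 0, 0]
    - [0, 0, 0]
    - [0, 0, 0]
    - [0, 0, 0]
  gripper: [1, 1, 1, 1, 1, 1, 1, 1, 1, 1]

```text
time: 13.2
tool_pos: [0.571, -0.1575, 0.2082]
tool_rot: [-3.139, 0.002, 0.52]
contact_force: [0.7, 0.2, -1.5]
opening: 0.0512
```

carry_out:
  translation:
    - [-0.0226, 0.0405, -0.0033]
    - [-0.0226, 0.0405, -0.0033]
    - [-0.0226, 0.0405, -0.0033]
    - [-0.0226, 0.0405, -0.0033]
    - [-0.0226, 0.0405, -0.0033]
    - [0, 0, 0]
    - [0, 0, 0]
  turn:
    - [0, 0, 0]
    - [0, 0, 0]
    - [0, 0, 0]
    - [0, 0, 0]
    - [0, 0, 0]
    - [0, 0, 0]
    - [0, 0, 0]
  gripper: [1, 1, 1, 1, 1, 1, 1]

```text
time: 13.9
tool_pos: [0.5736, -0.3883, 0.2236]
tool_rot: [-3.138, 0.001, 0.518]
contact_force: [0.1, 0.5, -1.6]
opening: 0.0511
```

Run:
```python
from h import *
p=look('wrist',['blue_post','orange_post','latch_tab','rig'])
hsv=cv2.cvtColor(p['img'],cv2.COLOR_RGB2HSV)
m=((hsv[...,0]>4)&(hsv[...,0]<24)&(hsv[...,1]>150)).astype(np.uint8)
n,l,s,c=cv2.connectedComponentsWithStats(m)
for i in range(1,n):
    if s[i,4]>60: print(s[i],c[i],at(p,c[i],.018))
print(robot.observe()['tool_pos'],robot.observe()['tool_rot'],robot.observe()['opening'],delta([.5745,-.387,.0268]))
save(p,'w6.png',1.5)
```

```text
wrist cam [ 0.539 -0.328  0.381]
blue_post 0.71 [258.  93.] [ 0.5353 -0.3188  0.018 ]
blue_post 0.71 [261. 165.] [ 0.5765 -0.3845  0.018 ]
orange_post 0.89 [259. 165.] [ 0.5747 -0.3858  0.018 ]
rig 0.78 [260.   0.] [ 0.4911 -0.2368  0.    ]
[ 201  139  112  113 6104] [257.09878768 203.39416776] [ 0.59556132 -0.42660006  0.018     ]
[140 236  22  62 702] [148.82621083 267.3988604 ] [ 0.52073414 -0.56394208  0.018     ]
[352 236  22  63 716] [363.87849162 267.55307263] [ 0.75035466 -0.43322841  0.018     ]
[ 214  281   86   23 1401] [256.78872234 289.7723055 ] [ 0.65143448 -0.52531307  0.018     ]
[ 150  305  351   16 2591] [358.14974913 313.0127364 ] [ 0.78008036 -0.48981478  0.018     ]
[ 0.57486501 -0.38615598  0.22627848] [-3.14120645e+00 -5.02295993e-05  5.21799784e-01] 0.05117209720063781 [-0.00074715  0.0006268   0.19947821]
```

View pics/w6.png

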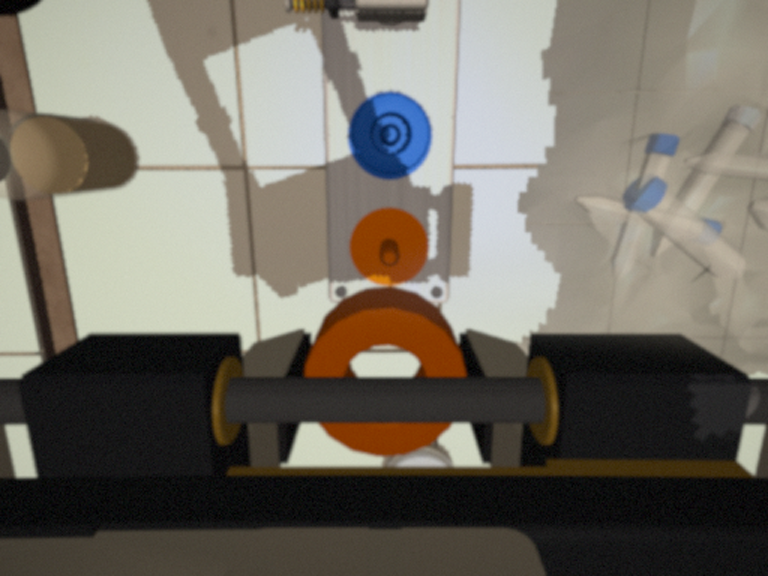

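Orange disc centre at raw (259.5,164.5) → (0.575,-0.3855). The blue ring is concentric with its post at (259,89). Lowering with a small correction.

carry_out:
  translation:
    - [0.0014, -0.001, 0.035]
    - [0, 0, 0.035]
    - [0, 0, 0.035]
    - [0, 0, 0.035]
    - [0, 0, 0.015]
    - [0, 0, 0.015]
    - [0, 0, 0.015]
    - [0, 0, 0.014]
    - [0, 0, 0]
  turn:
    - [0, 0, 0]
    - [0, 0, 0]
    - [0, 0, 0]
    - [0, 0, 0]
    - [0, 0, 0]
    - [0, 0, 0]
    - [0, 0, 0]
    - [0, 0, 0]
    - [0, 0, 0]
  gripper: [1, 1, 1, 1, 1, 1, 1, 1, 1]

```text
time: 15.05
tool_pos: [0.575, -0.3859, 0.0261]
tool_rot: [-3.141, 0.0, 0.52]
contact_force: [-0.4, 0.8, -1.1]
opening: 0.0507
```

carry_out:
  translation:
    - [0, 0, 0]
    - [0, 0, 0]
    - [0, 0, 0]
    - [0, 0, 0]
    - [0, 0, 0]
    - [0, 0, -0.03]
    - [0, 0, -0.045]
    - [0, 0, -0.045]
    - [0, 0, -0.045]
    - [0, 0, -0.045]
  turn:
    - [0, 0, 0]
    - [0, 0, 0]
    - [0, 0, 0]
    - [0, 0, 0]
    - [0, 0, 0]
    - [0, 0, 0]
    - [0, 0, 0]
    - [0, 0, 0]
    - [0, 0, 0]
    - [0, 0, 0]
  gripper: [-1, -1, -1, -1, -1, -1, -1, -1, -1, -1]

```text
time: 16.05
tool_pos: [0.5749, -0.3859, 0.2394]
tool_rot: [3.141, -0.0, 0.52]
contact_force: [-0.6, -0.5, 0.1]
opening: 0.0919
```

carry_out:
  translation:
    - [-0.009, -0.0426, 0]
    - [-0.009, -0.0426, 0]
    - [-0.009, -0.0426, 0]
    - [-0.009, -0.0426, 0]
    - [0, 0, 0]
    - [0, 0, 0]
  turn:
    - [0, 0, 0]
    - [0, 0, 0]
    - [0, 0, 0]
    - [0, 0, 0]
    - [0, 0, 0]
    - [0, 0, 0]
  gripper: [-1, -1, -1, -1, -1, -1]

```text
time: 16.65
tool_pos: [0.4592, -0.2558, 0.2381]
tool_rot: [3.14, -0.001, 0.521]
contact_force: [0.3, -0.5, -0.1]
opening: 0.0918
```

Run:
```python
from h import *
p=look('wrist',['blue_post','orange_post','latch_tab','rig'])
hsv=cv2.cvtColor(p['img'],cv2.COLOR_RGB2HSV)
m=(((hsv[...,0]<4)|(hsv[...,0]>174))&(hsv[...,1]>150)&(hsv[...,2]>60)).astype(np.uint8)
n,l,s,c=cv2.connectedComponentsWithStats(m)
for i in range(1,n):
    if s[i,4]>60: print(s[i],c[i],at(p,c[i],.12),at(p,c[i],.1))
o=robot.observe(); print(o['tool_pos'],o['tool_rot'],o['time'])
save(p,'w7.png',1.5)
ps=read_camera('side'); save(ps,'s7.png',4,(225,130,320,230))
```

```text
wrist cam [ 0.424 -0.195  0.395]
blue_post 0.77 [287. 236.] [ 0.5383 -0.3179  0.018 ]
blue_post 0.55 [255. 184.] [ 0.4703 -0.2784  0.018 ]
orange_post 0.71 [284. 291.] [ 0.5743 -0.3858  0.018 ]
latch_tab 0.8 [259. 179.] [ 0.4613 -0.2549  0.1   ]
rig 0.57 [257. 181.] [ 0.4724 -0.2781  0.    ]
rig 0.56 [287. 163.] [ 0.493  -0.2403  0.    ]
[252 164  14  31 351] [258.25641026 180.11396011] [ 0.4584128  -0.25197903  0.12      ] [ 0.46093914 -0.25610538  0.1       ]
[ 0.45994573 -0.25703231  0.23705345] [ 3.14125278e+00 -1.72038314e-04  5.19488525e-01] 16.9
```

View pics/w7.png

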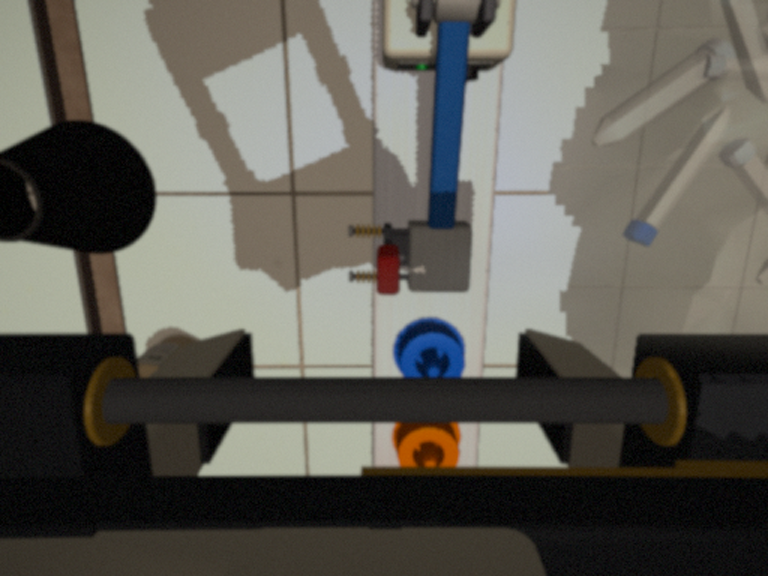

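Run:
```python
from h import *
p=read_camera('wrist')
for z in (0,.1,.15):
  print('right edge',at(p,(103,127),z),'base c',at(p,(65,124),z),'top',at(p,(8,132),z))
ps=read_camera('side'); save(ps,'s8.png',4,(240,130,400,250))
print(proj(ps,[[.378,-.302,.149],[.461,-.255,.1]])-[240,130])
o=robot.observe(); print(o['tool_pos'],o['tool_rot'],o['time'])
```

```text
right edge [ 0.2813182  -0.31257681  0.        ] base c [ 0.24153202 -0.33155321  0.        ] top [ 0.18756635 -0.37358658  0.        ]
right edge [ 0.317623   -0.28309414  0.1       ] base c [ 0.28792691 -0.29725798  0.1       ] top [ 0.24764736 -0.32863135  0.1       ]
right edge [ 0.3357754  -0.26835281  0.15      ] base c [ 0.31112436 -0.28011036  0.15      ] top [ 0.27768786 -0.30615374  0.15      ]
[[60.96215239 23.09646724]
 [34.39382556 36.16134051]]
[ 0.45956304 -0.25659464  0.23688492] [-3.14127987e+00  6.14968697e-05  5.19637879e-01] 17.05
```

View pics/s8.png

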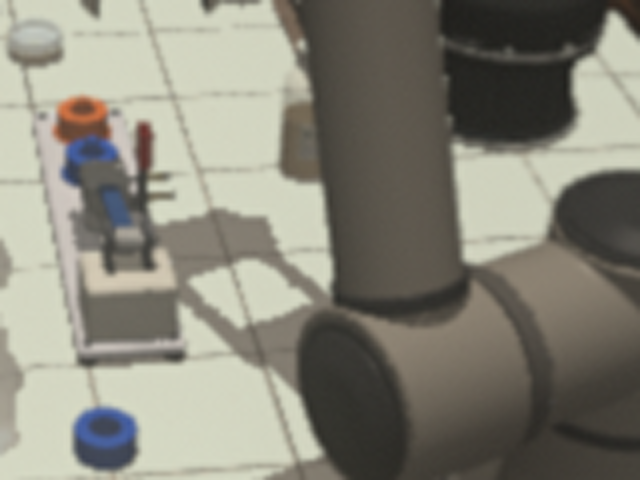

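Both rings lie seated on their posts (crop, (90,150) and (80,115)). The tall black object is ≥5 cm from the gripper body's path. Going down on the tab.

carry_out:
  translation:
    - [0.0016, 0, 0.04]
    - [0, 0, 0.04]
    - [0, 0, 0.035]
    - [0, 0, 0.02]
    - [0, 0, 0.0145]
    - [0, 0, 0]
    - [0, 0, 0]
    - [0, 0, 0]
    - [0, 0, 0]
    - [0, 0, 0]
  turn:
    - [0, 0, 0]
    - [0, 0, 0]
    - [0, 0, 0]
    - [0, 0, 0]
    - [0, 0, 0]
    - [0, 0, 0]
    - [0, 0, 0]
    - [0, 0, 0]
    - [0, 0, 0]
    - [0, 0, 0]
  gripper: [-1, -1, -1, -1, -1, -1, 1, 1, 1, 1]
  squeeze: 20

```text
time: 18.05
tool_pos: [0.461, -0.2556, 0.0885]
tool_rot: [3.14, -0.001, 0.52]
contact_force: [0.3, 0.1, 0.3]
opening: 0.0646
```

carry_out:
  translation:
    - [0, 0, 0]
    - [0, 0, 0]
    - [0, 0, 0]
    - [0, 0, 0]
    - [0, 0, 0]
    - [0, 0, 0]
    - [0, 0, 0]
    - [0, 0, 0]
  turn:
    - [0, 0, 0]
    - [0, 0, 0]
    - [0, 0, 0]
    - [0, 0, 0]
    - [0, 0, 0]
    - [0, 0, 0]
    - [0, 0, 0]
    - [0, 0, 0]
  gripper: [1, 1, 1, 1, 1, 1, 1, 1]
  squeeze: 45

```text
time: 18.85
tool_pos: [0.4609, -0.2552, 0.0877]
tool_rot: [3.141, -0.001, 0.52]
contact_force: [2.4, 1.6, -0.7]
opening: 0.0135
```

Tab gripped (opening 13.5 mm against its 14 mm). Now pulling 11 mm.

carry_out:
  translation:
    - [-0.003, 0, 0]
    - [-0.004, 0, 0]
    - [-0.004, 0, 0]
    - [0, 0, 0]
    - [0, 0, 0]
  turn:
    - [0, 0, 0]
    - [0, 0, 0]
    - [0, 0, 0]
    - [0, 0, 0]
    - [0, 0, 0]
  gripper: [1, 1, 1, 1, 1]

```text
time: 19.35
tool_pos: [0.4525, -0.26, 0.0878]
tool_rot: [3.141, -0.003, 0.519]
contact_force: [8.6, 5.8, -2.0]
opening: 0.0141
```

Travel ≈ 9.7 mm with 10.4 N, which fits the spring curve. Lifting along the arc.

carry_out:
  translation:
    - [0, 0.0003, -0.0077]
    - [0, 0.0003, -0.0077]
    - [0, 0, 0]
  turn:
    - [-0.0515, 0, 0]
    - [-0.0515, 0, 0]
    - [0, 0, 0]
  gripper: [1, 1, 1]

```text
time: 19.65
tool_pos: [0.4528, -0.26, 0.1041]
tool_rot: [3.035, -0.003, 0.521]
contact_force: [9.1, 3.8, -5.2]
opening: 0.014
```

carry_out:
  translation:
    - [0, 0.0003, -0.0077]
    - [0, 0.0003, -0.0077]
    - [0, 0.0003, -0.0077]
    - [0, 0.0003, -0.0077]
    - [0, 0.0003, -0.0077]
    - [0, 0.0003, -0.0077]
    - [0, 0, 0]
    - [0, 0, 0]
    - [0, 0, 0]
    - [0, 0, 0]
  turn:
    - [-0.0515, 0, 0]
    - [-0.0515, 0, 0]
    - [-0.0515, 0, 0]
    - [-0.0515, 0, 0]
    - [-0.0515, 0, 0]
    - [-0.0515, 0, 0]
    - [0, 0, 0]
    - [0, 0, 0]
    - [0, 0, 0]
    - [0, 0, 0]
  gripper: [1, 1, 1, 1, 1, 1, 1, 1, 1, 1]

```text
time: 20.65
tool_pos: [0.4482, -0.2527, 0.1486]
tool_rot: [2.728, -0.003, 0.521]
contact_force: [9.3, 6.2, -4.0]
opening: 0.0137
```

Run:
```python
from h import *
p=read_camera('wrist'); ps=read_camera('side')
a=cv2.resize(p['img'],(512,384)); b=cv2.resize(ps['img'][130:226,230:358],(512,384),interpolation=cv2.INTER_CUBIC)
cv2.imwrite('pics/end.png',np.vstack([a,b])[:,:,::-1][:, :][84:684])
o=robot.observe(); print(o)
```

```text
{'time': 20.75, 'qpos': array([-0.54276512,  0.2657239 ,  1.97241568, -0.36709779,  0.5670704 ,
       -0.78559291]), 'qvel': array([-0.00034731,  0.00076503, -0.00178181, -0.00020502, -0.00040526,
        0.0016391 ]), 'joint_efforts': array([ -4.1863364 , -36.51486397, -19.25146937,  -2.04937823,
         0.11374054,  -0.23531768]), 'tool_pos': array([ 0.44821931, -0.25275661,  0.14856214]), 'tool_rot': array([ 2.72840788, -0.00276538,  0.52091309]), 'contact_force': array([10.0154953 ,  5.78669879, -2.06583999]), 'torque': array([ 1.04628802, -0.66506253,  0.22322853]), 'opening': 0.013544232971663642}
```

View pics/end.png

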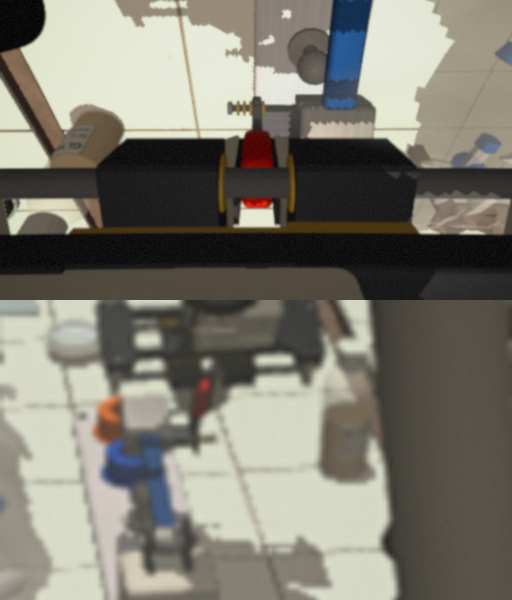

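The picture shows the tab between the pads, the coupler raised off the ball stud, and both rings on their posts. The bottle is still standing, and the arm is still. Handing in.

```bash
python3 -c "
from cell import robot
print(robot.hand_in())"
```

```text
the job is handed in; nothing more can be done
None
```

I put the leftmost blue ring and the orange ring on their posts, let go of both, and freed the coupler. The job was handed in at about 20.8 s of the 61 s allowed, with the arm still holding the coupler raised.

- **Rings:** The pictures show both rings seated round their own posts after release. The touchdowns showed about 1 N.
- **Latch:** I gripped the red tab and pulled it about 9.7 mm. The force was about 10.4 N, which fits the spring, and the lift that followed was free.
- **Lift:** I raised the coupler end along its arc by about 61 mm, roughly 0.41 rad, measured from the tool pose. The last picture shows the coupler clear of the ball stud with the tab still in the grip (13.5 mm opening). The joint speeds were almost zero.
- **Bystanders:** The bottle is still standing in the last picture. I did not take a last picture of the beaker, but the arm stayed well clear of it.

None of my checks failed. Early single-camera positions differed by about 2 cm, so I went by the close wrist views instead.

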